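# Get a two-zone griddle ready and set its slide heat controls

### The job

Get the griddle going to roast the poblano and the tomatillo. First clear it: lay the turner with its blade in the spoon rest, and stand the spice jar that was left on the control ledge upright on the tray with the other jar; only then slide the heat control of the half they lie on to the long tick mark, and slide the control of the empty half fully home to its off end. Leave the vegetables and everything else as they are.

Things in the scene. Friction and masses are not known exactly. Their poses are not given: they have to be found in the camera images.
- griddle: fixed two-zone tabletop griddle, 420 (y) x 375 (x). Origin on the counter; +x to its back, +y to its left half. Plate x -60 to 202, top at z 85; splash guard 30 higher at back and sides (x 203, y +-208), none in front. Halves: left y > 0, right y < 0, a groove between. Aluminium control ledge in front: x -170 to -85, top z 42; its two slide controls run along x = -130
- heat_left (a joint): left half's slide heat control, m: 0 = off, at the left (+y) end stop; grows to griddle -y (operator's right); 0.120 = right stop; long tick at 0.090, short ticks at 0, 0.030, 0.060, 0.120. About 1.5 N friction; stays where left. Grip: black block 26 across x 18 along the track x 34 high above the ledge, white line over its middle
- heat_right (a joint): right slide heat control, for the right half of the plate; same as the left one: 0 = off, at its left (+y) end, 0.090 = long tick mark, grows to griddle -y
- heat_left_top (a point): middle of the top of the left grip, 34 above the ledge (76 above the counter); moves with it
- heat_right_top (a point): middle of the top of the right grip; moves with it
- mark_left (a point): point of the left track at its long tick mark, on the ledge's surface (griddle x -130, y +80, z 42); the tick itself is a 20 mm black line just in front of it
- mark_right (a point): point of the right track at its long tick mark (griddle x -130, y -140, z 42)
- off_left (a point): point of the left track where the grip's middle stands when off (griddle x -130, y +170, z 42)
- off_right (a point): point of the right track where the grip's middle stands when off (griddle x -130, y -50, z 42)
- turner: loose black flat slotted turner, 295 long, 90 g, lying on the empty half, handle out over that half's control. Origin under mid-blade; x from handle to blade, z up. Blade 85 (x) x 70 x 4 thick; neck 12 wide x 9 high, x -42 to -83; handle 22 wide x 14 high, x -83 to -253; one flush underside. Balances at about x = -70
- turner_handle (a point): point on the turner's handle to hold it by, 110 behind the blade's middle and 7 above the underside
- spoon_rest: fixed white spoon rest, shallow dish 182 (x) x 144 (y); floor 5 above the counter, round rim 12 high. Origin under its middle. Rim open over 90 mm at its -x end, where the handle goes out: the turner lies with its x along the rest's x, blade in the middle. Beware: a standing oil bottle (260 high) or pepper mill (180 high) is 160 to 225 mm behind it (griddle +x)
- rest_middle (a point): middle of the spoon rest's floor, 5 above the counter, where the middle of the blade belongs
- jar: loose spice jar with a steel lid, left standing on the control ledge between or on the tracks: 48 diameter x 85 high (lid the top 21, 47 diameter), 170 g. Origin at the centre of its underside, z up
- tray: fixed low wooden spice tray, 210 (x) x 110 (y), rim 18 high and 6 thick, floor 6 high. Origin under its middle. Beware: a standing pepper mill (180 high) or oil bottle (260 high) is 160 to 225 mm behind its middle (griddle +x)
- tray_jar: another jar of the same kind standing on the tray, somewhere along the tray's x axis; leave it. Origin at the centre of its underside
- poblano: dark green poblano, about 110 long with its stem to +x, 62 thick, lying on one half of the plate; leave it. Origin under its middle
- onion: white onion, 80 diameter x 87 high, on the counter just in front of the tray (-x end); leave it. Origin at its underside
- tomatillo: tomatillo, 58 diameter x 48 high, on the plate just in front of the poblano, same half; leave it. Origin at its underside
Not all that is in view belongs to the job. Leave any purple or turquoise look-alike of the poblano alone.

How it is judged (in metres and radians):
On the way, in this order (a step that is already met when the one before it is completed fails the run):
1. the griddle is cleared: the turner's blade lies in the spoon rest and the jar stands on the tray (horizontal distance between turner and rest_middle below 0.035 m and height (world z) of turner below 0.022 m and angle between turner's own z axis and vertical below 0.15 rad and linear speed of each of turner, jar below 0.02 m/s and x of jar in the frame of tray between -0.09 and 0.09 m and y of jar in the frame of tray between -0.05 and 0.05 m and z of jar in the frame of tray between 0 and 0.012 m and angle between jar's own z axis and vertical below 0.1 rad), for 0.2 s.
2. the control of the poblano's half is at the long tick mark and the other one is off (((y of poblano in the frame of griddle above 0 m and value of joint heat_left between 0.084 and 0.096 m and value of joint heat_right below 0.005 m) or (y of poblano in the frame of griddle below 0 m and value of joint heat_right between 0.084 and 0.096 m and value of joint heat_left below 0.005 m))), for 0.2 s.
At the end, for the whole second after the job is handed in: The turner lies flat, mid-blade within 35 mm of the rest's middle; the jar stands upright on the tray's floor; the control of the half with the poblano is within 6 mm of the long tick (0.084 to 0.096), the other within 5 mm of its off end; all released and at rest (all of step 1 and ((y of poblano in the frame of griddle above 0 m and value of joint heat_left between 0.084 and 0.096 m and value of joint heat_right below 0.005 m) or (y of poblano in the frame of griddle below 0 m and value of joint heat_right between 0.084 and 0.096 m and value of joint heat_left below 0.005 m)) and velocity of joint heat_left between -0.005 and 0.005 m/s and velocity of joint heat_right between -0.005 and 0.005 m/s); the robot touches nothing.
It fails at once if the poblano is shifted by more than 30 mm or knocked over (distance of poblano from where it was at the start of the episode above 0.03 m or angle between poblano's own z axis and vertical above 0.5 rad).
It fails at once if the jar on the tray is shifted by more than 30 mm or knocked over (distance of tray_jar from where it was at the start of the episode above 0.03 m or angle between tray_jar's own z axis and vertical above 0.5 rad).
It fails at once if the onion or the tomatillo is shifted by more than 30 mm or knocked over (distance of any of onion, tomatillo from where it was at the start of the episode above 0.03 m or angle between any of onion, tomatillo's own z axis and vertical above 0.5 rad).
It fails at once if the spice jar is tipped over (angle between jar's own z axis and vertical above 0.8 rad).
It also fails if it takes over 69 s, if anything falls off the work surface, if the arm or the gripper's body presses on something with over 40 N, if the wrist force passes 120 N, or if a joint passes its speed limit or range.

### The arm

A 7-joint arm with a two-finger parallel gripper is mounted at the origin on the work surface. World frame = base frame: x ahead of the robot, y to its left, z up, the work surface at z = 0. Lengths are in mm, angles in rad, forces in N, time in s.
With the tool pointing down it reaches from about 425 to 950 mm from the base axis. Payload 4.7 kg.
Tool frame: the origin (TCP) lies on the centre line of the jaws, within the pads' length; the fingertips stand 22 mm ahead of it and the grasp point (between the pads) lies 3 mm ahead of it; z points along the fingers, y is the line along which they close (so a half turn about z gives the same grasp; the last joint's range is limited). The gripper opens to 87 mm and grips with 3 to 60 N. Pads are 19 mm wide; open, the fingers measure 117 mm over their backs; the gripper's body (75 mm by 190 mm) begins 51 mm behind the grasp point.
Start: joints at [1.157, 0.469, -0.049, 1.532, 0.024, 1.141, -0.082], TCP at [253.423, -625.639, 244.573] pointing down, gripper open.
Joint ranges: [-2.59, 2.59], [-0.33, 1.99], [-1.39, 1.29], [0.1, 2.45], [-1.04, 4.18], [0.21, 1.99], [-2.66, 2.66]. Speed limits (rad/s): [2.57, 2.57, 3.14, 3.14, 3.14, 3.14, 3.14].

### API

Orientations are given as a rotation vector (axis times angle).
In Python, from bench import ctrl gives the robot as it stands.
- The arm moves only by the tool servo_tool, never from a script. Its argument "motion" is a list of rows, each an object with "slide": the shift along the world's x, y, z each as a share of 0.15 m, from -1 to 1, a list of three; "twist": the turn, a rotation vector about the world's x, y, z each as a share of 60 degrees, from -1 to 1, a list of three; "grip": the closure, from 0 (fully open) to 1 (shut). A call has 1 to 12 rows; each row shifts and turns the commanded pose from where the row before left it; what a row does not reach is not made up. A row lasts 1/10 s, in which the tool goes at most 50 mm and 8.59 degrees, less where a joint would pass 70% of its speed; a pose out of reach is approached as far as the arm can. A call with a number of a shift or a turn outside -1 to 1 is refused whole. A call with a gripper value outside its range is refused whole. The fingers move at their own pace and stop on an object; the grip force is fixed at half the most. Time passes only in rows, so rows that do not move let the fingers close. It gives the time, the measured TCP pose, the force, the opening and the grip force at its end, in the units of the state.
- ctrl.state(): the state, without advancing time (a new reading comes with each control period).
- ctrl.camera(name): name is "scene" or "side" or "wrist"; returns a dict with "img" (400x640x3 uint8, red, green, blue), "z_map" (400x640 float32, mm along the optical axis (not along the pixel's ray), 0 where there is no reading), "K" (3x3 intrinsics, pixels), "R" (3x3) and "t" (3): a world point X has camera coordinates R X + t; the wrist camera has in their place "mount" (4x4, takes a point from camera to tool coordinates, whose origin is the TCP and whose axes are the flange's). Camera axes: x right, y down, z forward; pixel columns grow to the right and rows downward; lengths in mm; the calibration is good to about 2 mm. The wrist camera is an equidistant fisheye: a pixel r from the principal point sees the ray r / f radians off the axis. A picture is of the moment at which its call begins: read the wrist's pose just before it.
- ctrl.job_done(): hands the job in; it is judged then, once.
Trained networks look in a picture, given as the dict that the camera call returned (one of the last four; its "shot" number tells which), for a name from the list of things; names that differ only in an ending like _2 or _b are one class to them, and where a whole thing is asked for, a point or a joint stands for the part that bears it (a point fixed in the world has none). Each returns a list of dicts, best first, with "score" (0 to 1); they miss things now and then, are a little off and sometimes report something else, mostly with a low value. They report only what shows in the picture. A call takes as long as a camera call. They do not tell look-alikes from the thing itself.
- ctrl.regions_of(picture, thing): "region" (400x640 bool, what is visible of it) and "bbox" ([left, top, right, bottom] in pixels, round what is visible of it).
- ctrl.place_of(picture, thing): "uv" ([column, row] in pixels: a listed point, or the origin of a listed thing).
The state is a dict: "time": time; "joint_pos": joint angles; "qvel": joint speeds; "joint_torque": joint torques, N m; "ee_pos": TCP position; "tool_rot": TCP orientation; "ft_force": force on the tool from outside, world axes, zero at the start; "torque": the same for the moment, N m; "gripper_width": finger opening in mm; "finger_force": force on a finger pad.
Only numpy, scipy, OpenCV 4.12 (cv2) and the standard library are available. Lean on these libraries where they do the work, as an engineer would, in place of code of your own. Each camera call takes 0.05 s, during which the arm holds its last target. There are 200 camera calls.

## Working session

There is one attempt and no reset: what is moved stays moved. The work goes in short steps, Python scripts to look and compute and a tool call to move; the robot and the scene stay as the last step left them, time stands still between calls to the robot, and variables do not carry over. Pictures are saved under pics/ and viewed, at most 10 in all, crops included, and the job is handed in when it is done.

Besides the shell and the picture viewer there is one more tool, called after "Emit:" by a JSON object that holds its "api" and its "payload". servo_tool: Moves the arm, as the interface text tells. Shift numbers are shares of 0.15 m and turn numbers shares of 60 degrees, none past 1 either way. Its arguments: {"type":"object","properties":{"motion":{"type":"array"}},"required":["motion"]}

```bash
mkdir -p pics; ls; cat > h.py <<'E'
from bench import ctrl
import numpy as np, cv2
def save(p,n): cv2.imwrite('pics/'+n+'.png',cv2.cvtColor(p['img'],cv2.COLOR_RGB2BGR))
def back(p,uv,z=None):
    "world point at pixel: at depth map, or on plane of height z"
    K,R,t=p['K'],p['R'],p['t']; d=np.linalg.inv(K)@np.array([uv[0],uv[1],1.])
    if z is None:
        u,v=int(round(uv[0])),int(round(uv[1])); w=p['z_map'][max(v-1,0):v+2,max(u-1,0):u+2]; w=w[w>0]
        s=np.median(w) if w.size else np.nan
    else: s=(z+(R.T@t)[2])/(R.T@d)[2]
    return R.T@(d*s-t)
def cloud(p,m):
    v,u=np.nonzero(m&(p['z_map']>0)); z=p['z_map'][v,u]
    X=np.linalg.inv(p['K'])@np.vstack([u,v,np.ones_like(u)])*z
    return (p['R'].T@(X-np.asarray(p['t']).reshape(3,1))).T
E
python3 - <<'E'
from h import *
np.set_printoptions(precision=1,suppress=True)
s=ctrl.state(); print(s['time'],s['ee_pos'],s['tool_rot'],s['ft_force'])
Z=dict(turner=None,turner_handle=None,rest_middle=5,spoon_rest=0,jar=None,tray=0,tray_jar=None,poblano=None,onion=None,tomatillo=None,heat_left_top=76,heat_right_top=76,mark_left=42,mark_right=42,off_left=42,off_right=42,griddle=0)
for c in ('scene','side'):
    p=ctrl.camera(c); save(p,c); print(c,'campos',-p['R'].T@p['t'])
    for k,z in Z.items():
        for r in ctrl.place_of(p,k)[:3]:
            print(k,round(r['score'],2),np.array(r['uv']),back(p,r['uv']),back(p,r['uv'],z) if z is not None else '')
E
```

```text
pics
0.0 [ 253.2 -625.1  243.5] [-3.1 -0.6  0. ] [-0.2 -0.5 -0.1]
scene campos [1059.   291.3 1165. ]
turner 0.95 [212.6 228.2] [ 707.5 -182.    86.4] 
turner 0.67 [275.8 221.6] [617.4 -21.3  85.8] 
turner 0.65 [298.9 252.3] [699.7  91.4 142.3] 
turner_handle 0.74 [339.1 196.5] [442.9 113.5  42.4] 
turner_handle 0.64 [226.1 194.1] [ 596.2 -195.8   97.6] 
turner_handle 0.35 [246.8 167.8] [ 458.3 -206.1   43.1] 
rest_middle 0.95 [190.3 185.9] [ 573.7 -362.8    4.9] [ 573.8 -362.7    5. ]
spoon_rest 0.74 [187.5 184.2] [ 571.3 -375.2    4.1] [ 569.5 -377.6   -0. ]
spoon_rest 0.71 [226.9 193.8] [ 595.3 -193.2   99.7] [ 551.8 -238.5   -0. ]
spoon_rest 0.69 [274.  175.2] [ 448.8 -111.8   40.8] [ 426.7 -126.5   -0. ]
jar 0.82 [291.3 181.4] [472.7 -36.6  84.7] 
tray 0.91 [370.4 244.3] [543.3 257.    5. ] [541.1 256.9  -0. ]
tray_jar 0.64 [373.4 262.9] [619.7 285.2  62.1] 
poblano 0.88 [453.2 239.3] [459.1 479.4  60.1] 
poblano 0.85 [417.  175.8] [269.9 320.7  38.4] 
poblano 0.6 [300.7 251. ] [693.6  93.9 139.9] 
onion 0.59 [368.6 200.5] [429.1 205.7  57.1] 
onion 0.38 [321.7 227.4] [602.2 117
[... 1307 characters left out ...]
  98.8  84.8] 
onion 0.48 [350.4 167.3] [ 493.8 -198.1   96. ] 
tomatillo 0.57 [282.8 208.6] [567.6 130.   97. ] 
heat_left_top 0.45 [350.4 168.5] [ 494.2 -199.3   90.6] [ 505.2 -225.4   76. ]
heat_left_top 0.44 [329.6 212.5] [471.9  14.2  40.3] [448.1  62.1  76. ]
heat_right_top 0.52 [355.5 182.8] [ 447.  -133.8   77.7] [ 448.1 -136.6   76. ]
mark_left 0.66 [340.1 216.7] [430.2  25.9  43.6] [431.2  23.7  42. ]
mark_right 0.85 [362.2 182.9] [ 449.2 -202.4   41.7] [ 449.  -201.9   42. ]
off_left 0.97 [326.6 230.9] [435.7 108.4  42.8] [436.2 107.4  42. ]
off_right 0.56 [319.7 160.4] [ 628.  -223.5   84. ] [ 668.2 -299.3   42. ]
griddle 0.72 [307.4 205.9] [518.   71.4  85.8] [585.5 -44.3   0. ]
```

View pics/scene.png

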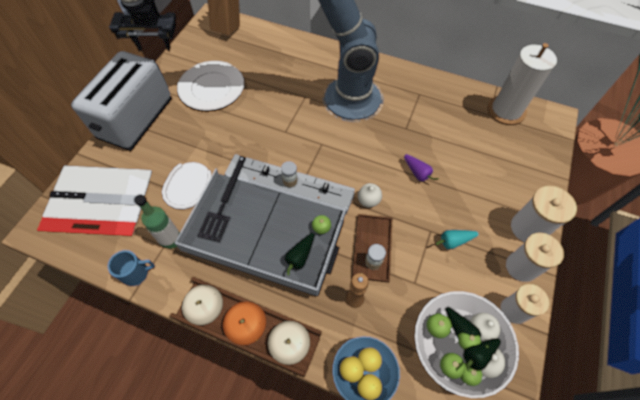

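View pics/side.png

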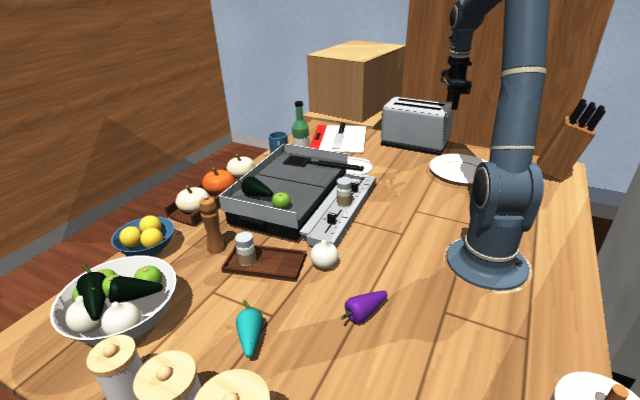

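The scene view shows the turner on the right half (blade at 213,228; handle up to 240,165), and the poblano (298,250) and tomatillo (320,225) on the left half. The ledge jar is at (290,173), the tray at (373,248) with its own jar at (375,256), and the spoon rest at (187,185).

Things that could be mistaken for the ones I want:
- **Jar:** tray jar (375,256) or onion (369,195).
- **Spoon rest:** plate (210,85).
- **Poblano:** purple (418,167), turquoise (460,238), and the peppers in the bowl (470,335).
- **Turner:** knife (85,195).

I choose the jar at (290,173), the rest at (187,185) and the turner at (225,200).

```bash
python3 - <<'E'
from h import *
np.set_printoptions(precision=1,suppress=True)
P={c:ctrl.camera(c) for c in('scene','side')}
p=P['scene']
cr=p['img'][140:300,140:410]; cv2.imwrite('pics/crop.png',cv2.cvtColor(cv2.resize(cr,None,fx=2.9,fy=2.9,interpolation=cv2.INTER_CUBIC),cv2.COLOR_RGB2BGR))
for c,p in P.items():
    for k in ('turner','spoon_rest','tray','jar','tray_jar','heat_left','heat_right','poblano','onion','griddle'):
        for r in ctrl.regions_of(p,k)[:2]:
            if r['score']<.3: continue
            X=cloud(p,r['region'])
            if len(X)<10: continue
            zm=np.percentile(X[:,2],[5,95]); (cx,cy),(w,h),a=cv2.minAreaRect(X[:,:2].astype(np.float32))
            top=X[X[:,2]>zm[1]-6]
            print(c,k,round(r['score'],2),r['bbox'],'z',zm,'rect',np.array([cx,cy,w,h,a]),'top mid',(top.max(0)+top.min(0))[:2]/2)
    if c=='scene':
        r=ctrl.regions_of(p,'turner')[0]; X=cloud(p,r['region']); X=X[(X[:,2]>80)&(X[:,2]<115)]
        m=X[:,:2].mean(0); u,s,v=np.linalg.svd(X[:,:2]-m,full_matrices=False); print('turner pca',m,v[0],((X[:,:2]-m)@v[0]).min(),((X[:,:2]-m)@v[0]).max())
E
```

```text
scene turner 0.68 [195.4, 154.5, 244.0, 240.9] z [ 84.4 101.1] rect [ 600.9 -194.3  292.7   73.3    6.4] top mid [ 557.1 -201.1]
scene spoon_rest 0.55 [162.8, 163.7, 208.3, 204.3] z [ 0.8 13. ] rect [ 595.4 -367.9  226.3  155.8   28.7] top mid [ 578.  -351.9]
scene tray 0.82 [352.6, 209.6, 390.1, 283.3] z [ 2.5 19.2] rect [551.4 265.4 212.9 110.3  15.2] top mid [549.5 266.5]
scene jar 0.76 [278.8, 159.8, 299.3, 189.1] z [ 50.1 129. ] rect [427.9 -49.1  47.7 103.5  85.1] top mid [455.5 -52.2]
scene tray_jar 0.84 [366.2, 244.9, 383.5, 267.2] z [21.7 94.2] rect [581.5 274.6  84.1  43.3  17.9] top mid [597.9 282.1]
scene tray_jar 0.67 [175.0, 155.8, 352.1, 290.0] z [ 41.  106.1] rect [585.1 -69.1 403.4 489.6   3.8] top mid [654.2 -45.1]
scene heat_right 0.62 [260.7, 168.1, 270.3, 177.1] z [40.6 78.9] rect [ 447.5 -144.3   50.    27.9   30.5] top mid [ 455.4 -137.6]
scene heat_right 0.57 [173.3, 156.7, 354.5, 292.6] z [ 41.1 104.8] rect [584.2 -42.8 402.4 434.6   4. ] top mid [654.2 -44.4]
scene poblano 0.96 [433.1, 233.7, 474.3, 248.1] z [23.6 60.4] rect [438.1 487.3  55.  142.5  43.9] t
[... 1488 characters left out ...]
9.7, 255.7, 266.0] z [13.3 91.8] rect [638.3 265.8  46.2 144.3  65. ] top mid [595.4 285.6]
side heat_left 0.56 [224.3, 246.2, 310.0, 281.8] z [ 3.2 17.8] rect [550.8 257.2 209.7 134.6  15.1] top mid [546.5 268.8]
side poblano 0.87 [235.5, 177.0, 274.6, 200.7] z [105.2 143.5] rect [703.1  93.   52.8 163.3  73.6] top mid [698.8  88.7]
side poblano 0.87 [343.4, 292.6, 387.2, 321.1] z [19.8 59.8] rect [250.5 315.3 147.1  87.2  75.5] top mid [240.4 331.2]
side onion 0.98 [310.3, 241.9, 338.6, 269.5] z [28.  75.9] rect [407.8 201.4  66.7  99.9  62.7] top mid [396.2 203.8]
side griddle 0.79 [215.9, 146.3, 377.6, 244.9] z [ 26.9 108.2] rect [ 667.6 -132.6  512.1  699.2    3.9] top mid [612.3 -45.8]
```

View pics/crop.png

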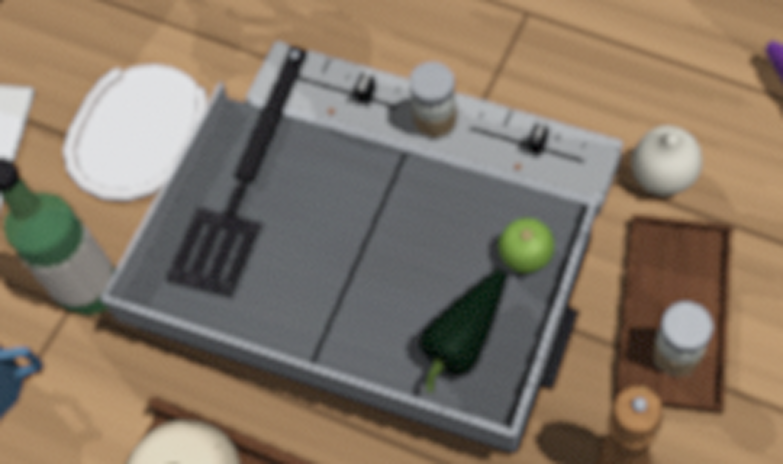

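The crop confirms the turner, the jar on the ledge and the rest at the left; the poblano and tomatillo are on the left half. I'll fit the rest before moving.

```bash
python3 - <<'E'
from h import *
np.set_printoptions(precision=1,suppress=True)
p=ctrl.camera('scene')
m=np.zeros((400,640),bool); m[150:220,150:216]=1
m&=(p['img'].min(2)>120)
n,l,st,_=cv2.connectedComponentsWithStats(m.astype(np.uint8)); k=1+st[1:,4].argmax(); print(st[k])
X=cloud(p,l==k); X=X[X[:,2]<25]
print(X.min(0),X.max(0),len(X)); e=cv2.fitEllipse(cv2.convexHull(X[:,:2].astype(np.float32))); print('ell',e,cv2.minAreaRect(X[:,:2].astype(np.float32)))
c=np.array(e[0]); rim=X[X[:,2]>8.5][:,:2]-c; a=np.degrees(np.arctan2(rim[:,1],rim[:,0])); print(np.histogram(a,bins=np.arange(-180,181,15)))
g=ctrl.camera('side')
for q in (p,g):
  # bottle and mill positions: tall points
  Y=cloud(q,np.ones((400,640),bool)); 
  for nm,lo,hi in(('bottle',(600,-500),(900,-230)),('mill',(650,200),(900,420))):
    s=Y[(Y[:,2]>140)&(Y[:,2]<280)&(Y[:,:2]>lo).all(1)&(Y[:,:2]<hi).all(1)]
    if len(s): print(nm,s.min(0),s.max(0))
E
```

```text
[ 161  161   55   59 1889]
[ 475.9 -460.9   -6.9] [ 682.6 -309.6   17. ] 1764
ell ((575.3369140625, -377.6734313964844), (161.3224334716797, 217.69334411621094), 108.2481689453125) ((579.6983642578125, -385.25799560546875), (207.48553466796875, 150.23085021972656), 0.6298615336418152)
(array([ 7,  2,  8, 20, 17, 14, 22, 15, 20, 15, 21, 19, 25, 23, 21, 21, 11,
        8,  8, 10, 14, 25,  3,  5]), array([-180, -165, -150, -135, -120, -105,  -90,  -75,  -60,  -45,  -30,
        -15,    0,   15,   30,   45,   60,   75,   90,  105,  120,  135,
        150,  165,  180]))
bottle [ 731.3 -346.2  140. ] [ 797.1 -285.9  263.9]
mill [700.7 244.8 141.1] [742.6 291.4 182. ]
bottle [ 727.2 -339.1  140.1] [ 789.1 -283.4  261.3]
mill [693.8 248.9 140. ] [737.8 294.3 180.4]
```

Emit:
{"api": "servo_tool", "payload": {"motion": [{"slide":[0.3,0.3,0],"twist":[0,0,-0.13],"grip":0},{"slide":[0.3,0.3,0],"twist":[0,0,-0.13],"grip":0},{"slide":[0.3,0.3,0],"twist":[0,0,0],"grip":0},{"slide":[0.3,0.3,0],"twist":[0,0,0],"grip":0},{"slide":[0.3,0.3,0],"twist":[0,0,0],"grip":0},{"slide":[0.3,0.3,0],"twist":[0,0,0],"grip":0},{"slide":[0,0,0],"twist":[0,0,0],"grip":0},{"slide":[0,0,0],"twist":[0,0,0],"grip":0}]}}

```text
time: 3.85
ee_pos: [466.8, -412.0, 244.6]
tool_rot: [3.136, 0.183, 0.0]
ft_force: [-0.5, -1.1, -0.3]
gripper_width: 87.1
finger_force: 0.0
```

```bash
cat >> h.py <<'E'
from scipy.spatial.transform import Rotation as Ro
def wcam():
    s=ctrl.state(); p=ctrl.camera('wrist'); T=np.eye(4); T[:3,:3]=Ro.from_rotvec(s['tool_rot']).as_matrix(); T[:3,3]=s['ee_pos']
    p['T']=T@p['mount']; return p
def wback(p,uv,z):
    uv=np.atleast_2d(np.asarray(uv,float)); K=p['K']; x=(uv[:,0]-K[0,2])/K[0,0]; y=(uv[:,1]-K[1,2])/K[1,1]; r=np.hypot(x,y); s=np.sin(r)/np.maximum(r,1e-9)
    d=np.c_[x*s,y*s,np.cos(r)]@p['T'][:3,:3].T; c=p['T'][:3,3]
    return c+d*((z-c[2])/d[:,2])[:,None]
E
python3 - <<'E'
from h import *
np.set_printoptions(precision=1,suppress=True)
p=wcam(); save(p,'w1'); print(p['mount'],p['K'])
for k,z in dict(rest_middle=5,spoon_rest=0,turner=85,turner_handle=92,heat_right_top=76,off_right=42,mark_right=42).items():
    for r in ctrl.place_of(p,k)[:1]: print(k,round(r['score'],2),np.array(r['uv']),wback(p,r['uv'],z)[0])
E
```

```text
[[  -0.    -1.    -0.3   75.4]
 [   1.    -0.    -0.     1.5]
 [   0.    -0.3    1.  -141.3]
 [   0.     0.     0.     1. ]] [[309.7   0.  318.7]
 [  0.  309.7 198.6]
 [  0.    0.    1. ]]
rest_middle 0.97 [298.8  84.3] [ 573.  -376.7    5. ]
spoon_rest 0.94 [300.9  83.9] [ 574.2 -378.9    0. ]
heat_right_top 0.9 [ 96.4 174.8] [ 452.  -138.1   76. ]
off_right 0.86 [ 95.1 166.9] [ 453.1 -107.1   42. ]
mark_right 0.65 [149.9 163.2] [ 464.9 -201.6   42. ]
```

View pics/w1.png

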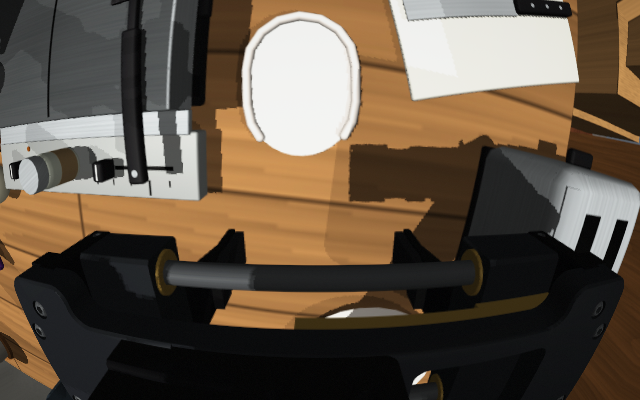

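The wrist view shows the spoon rest at (300,84) with its rim open towards the robot. The rim ends are at (259,138) and (346,138), and the turner handle runs (135,0) to (136,180).

```bash
python3 - <<'E'
from h import *
np.set_printoptions(precision=1,suppress=True)
p=wcam()
m=(p['img'].min(2)>150); m[:, :235]=0; m[:,368:]=0; m[165:]=0; m=m.astype(np.uint8)
c=max(cv2.findContours(m,0,1)[0],key=len)[:,0]
X=wback(p,c,8)[:,:2].astype(np.float32); print(X.min(0),X.max(0),cv2.fitEllipse(X),cv2.minAreaRect(X))
e=wback(p,[[259,138],[346,138],[134,175],[126,2],[145,2]],12)[:, :2]; print('rim ends',e[:2],(e[0]+e[1])/2)
h=wback(p,[[136,180],[125,60],[143,58],[126,120],[144,120]],99)[:,:2]; print('handle',h)
E
```

```text
[ 486.1 -450.2] [ 666.7 -304.2] ((575.9813232421875, -377.10504150390625), (147.11837768554688, 182.6982421875), 97.70597076416016) ((576.7905883789062, -376.7396240234375), (181.24095153808594, 142.4481201171875), 6.47061824798584)
rim ends [[ 501.3 -338.4]
 [ 512.1 -443.5]] [ 506.7 -390.9]
handle [[ 456.9 -219. ]
 [ 585.3 -198.9]
 [ 586.1 -222.5]
 [ 521.  -205.8]
 [ 521.4 -229.5]]
```

Emit:
{"api": "servo_tool", "payload": {"motion": [{"slide":[0.0973,0.276,0],"twist":[0,0,0],"grip":0},{"slide":[0.0973,0.276,0],"twist":[0,0,0],"grip":0},{"slide":[0.0973,0.276,0],"twist":[0,0,0],"grip":0},{"slide":[0.0973,0.276,0],"twist":[0,0,0],"grip":0},{"slide":[0.0973,0.276,0],"twist":[0,0,0],"grip":0},{"slide":[0,0,0],"twist":[0,0,0],"grip":0},{"slide":[0,0,0],"twist":[0,0,0],"grip":0}]}}

```text
time: 5.0
ee_pos: [538.9, -205.5, 244.7]
tool_rot: [3.136, 0.181, 0.0]
ft_force: [0.2, -0.3, 0.0]
gripper_width: 87.1
finger_force: 0.0
```

```bash
python3 - <<'E'
from h import *
np.set_printoptions(precision=1,suppress=True)
p=wcam(); save(p,'w2'); s=ctrl.state(); print(s['time'],s['ee_pos'],s['ft_force'])
for k,z in dict(turner=85,turner_handle=92,jar=42,heat_right_top=76,heat_left_top=76,off_right=42).items():
    for r in ctrl.place_of(p,k)[:1]: print(k,round(r['score'],2),np.array(r['uv']),wback(p,r['uv'],z)[0])
r=ctrl.regions_of(p,'turner')[0]; v,u=np.nonzero(r['region']); print(r['score'],r['bbox'])
X=wback(p,np.c_[u,v],92)[:,:2]
for x in range(480,760,20):
    q=X[abs(X[:,0]-x)<3]; 
    if len(q): print(x,q[:,1].min(),q[:,1].max(),q[:,1].mean())
E
```

```text
5.05 [ 538.3 -207.3  244.6] [-0.6 -0.4 -0.1]
turner 0.7 [313.3  18.1] [ 706.7 -182.4   85. ]
turner_handle 0.87 [312.7 128.6] [ 597.5 -194.4   92. ]
jar 0.77 [193.1 232.8] [452.4 -55.9  42. ]
heat_right_top 0.64 [250.2 252.3] [ 453.9 -138.8   76. ]
heat_left_top 0.52 [105.5 238.7] [439.   63.5  76. ]
off_right 0.8 [233.  237.6] [ 453.5 -109.7   42. ]
0.57 [276.0, 0.0, 353.6, 263.8]
480 -223.62454644203248 -201.13029720369258 -212.44082737173468
500 -221.08986486382463 -199.00084531104835 -210.01665296799493
520 -219.6873315697366 -195.9504976478609 -207.94078029968665
540 -216.1580596650099 -193.95261562138617 -205.01853740478924
560 -213.73464276569456 -189.86222532403235 -202.09175880231285
580 -210.33433383215717 -188.66745368055422 -199.508144264328
600 -207.96053304648092 -185.56864778365264 -196.71800678290452
620 -204.6994377470346 -184.839340336967 -195.07660293117362
640 -197.6556471651394 -185.89065030853922 -191.73335417390703
660 -206.006309168149 -153.32832350964765 -175.00544232245903
680 -222.32394522362824 -150.93384717626338 -186.93641734989168
700 -219.114127043109 -148.347917568877 -183.08014819252122
720 -216.12127299576878 -146.26356868972982 -182.66335601097427
```

View pics/w2.png

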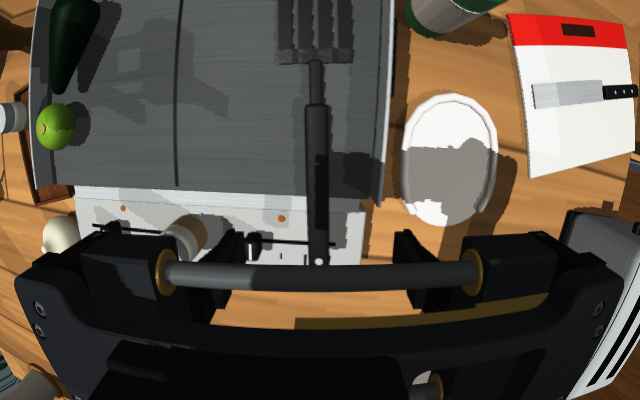

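Emit:
{"api": "servo_tool", "payload": {"motion": [{"slide":[0.15,0.0233,-0.1887],"twist":[0,0,0],"grip":0.5},{"slide":[0.15,0.0233,-0.1887],"twist":[0,0,0],"grip":0.5},{"slide":[0.15,0.0233,-0.1887],"twist":[0,0,0],"grip":0.5},{"slide":[0,0,-0.08],"twist":[0,0,0],"grip":0.5},{"slide":[0,0,-0.08],"twist":[0,0,0],"grip":0.5},{"slide":[0,0,-0.08],"twist":[0,0,0],"grip":0.5},{"slide":[0,0,-0.08],"twist":[0,0,0],"grip":0.5},{"slide":[0,0,0],"twist":[0,0,0],"grip":0.5},{"slide":[0,0,0],"twist":[0,0,0],"grip":0.5}]}}

```text
time: 6.3
ee_pos: [605.9, -196.3, 112.1]
tool_rot: [3.136, 0.176, 0.001]
ft_force: [0.7, 0.6, 0.5]
gripper_width: 43.5
finger_force: 0.0
```

Emit:
{"api": "servo_tool", "payload": {"motion": [{"slide":[0,0,-0.02],"twist":[0,0,0],"grip":0.5},{"slide":[0,0,0],"twist":[0,0,0],"grip":1},{"slide":[0,0,0],"twist":[0,0,0],"grip":1},{"slide":[0,0,0],"twist":[0,0,0],"grip":1},{"slide":[0,0,0],"twist":[0,0,0],"grip":1},{"slide":[0,0,0],"twist":[0,0,0],"grip":1},{"slide":[0,0,0],"twist":[0,0,0],"grip":1}]}}

```text
time: 7.0
ee_pos: [606.2, -195.8, 108.9]
tool_rot: [-3.137, -0.177, -0.001]
ft_force: [0.1, 0.0, 1.6]
gripper_width: 21.5
finger_force: 29.8
```

Emit:
{"api": "servo_tool", "payload": {"motion": [{"slide":[0,0,0.1],"twist":[0,0,0],"grip":1},{"slide":[0,0,0.2],"twist":[0,0,0],"grip":1},{"slide":[0,0,0.25],"twist":[0,0,0],"grip":1},{"slide":[-0.2,0,0],"twist":[0,0,0],"grip":1},{"slide":[-0.28,0,0],"twist":[0,0,0],"grip":1},{"slide":[-0.2,-0.15,0],"twist":[0,0,0],"grip":1},{"slide":[-0.1,-0.25,0],"twist":[0,0,0],"grip":1},{"slide":[-0.1,-0.25,0],"twist":[0,0,0],"grip":1},{"slide":[0,-0.25,0],"twist":[0,0,0],"grip":1},{"slide":[0,-0.25,0],"twist":[0,0,0],"grip":1},{"slide":[0,-0.14,0],"twist":[0,0,0],"grip":1},{"slide":[0,0,0],"twist":[0,0,0],"grip":1}]}}

```text
time: 8.2
ee_pos: [472.6, -394.0, 191.8]
tool_rot: [3.134, 0.167, 0.0]
ft_force: [-0.7, -1.1, -0.5]
gripper_width: 21.5
finger_force: 29.8
```

```bash
python3 - <<'E'
from h import *
np.set_printoptions(precision=1,suppress=True)
p=wcam(); save(p,'w3'); s=ctrl.state(); print(s['time'],s['ee_pos'],s['tool_rot'],s['gripper_width'])
z=s['ee_pos'][2]-24
for r in ctrl.place_of(p,'turner')[:1]: print(round(r['score'],2),np.array(r['uv']),wback(p,r['uv'],z)[0])
E
```

```text
8.25 [ 473.3 -391.2  191.6] [3.1 0.2 0. ] 21.88277351024203
0.97 [317.1  68.1] [ 571.  -384.2  167.6]
```

View pics/w3.png

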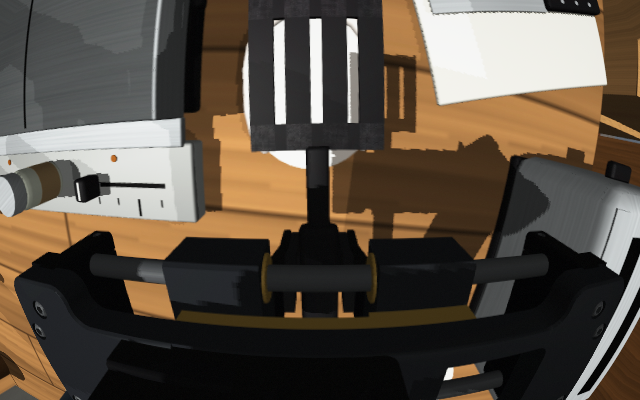

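The turner is held straight, with its blade over the rest (blade centre at 317,68). Now lower it.

Emit:
{"api": "servo_tool", "payload": {"motion": [{"slide":[0.02,0.03,-0.2],"twist":[0,0,0],"grip":1},{"slide":[0,0,-0.28],"twist":[0,0,0],"grip":1},{"slide":[0,0,-0.28],"twist":[0,0,0],"grip":1},{"slide":[0,0,-0.15],"twist":[0,0,0],"grip":1},{"slide":[0,0,-0.08],"twist":[0,0,0],"grip":1},{"slide":[0,0,-0.04],"twist":[0,0,0],"grip":1},{"slide":[0,0,-0.03],"twist":[0,0,0],"grip":1},{"slide":[0,0,0],"twist":[0,0,0],"grip":1}]}}

```text
time: 9.1
ee_pos: [477.7, -385.1, 33.0]
tool_rot: [3.136, 0.177, 0.002]
ft_force: [0.3, -1.2, -1.2]
gripper_width: 22.0
finger_force: 29.8
```

Emit:
{"api": "servo_tool", "payload": {"motion": [{"slide":[0,0,-0.02],"twist":[0,0,0],"grip":1},{"slide":[0,0,0],"twist":[0,0,0],"grip":1},{"slide":[0,0,0],"twist":[0,0,0],"grip":0.5},{"slide":[0,0,0],"twist":[0,0,0],"grip":0.5},{"slide":[0,0,0],"twist":[0,0,0],"grip":0.5},{"slide":[0,0,0.1],"twist":[0,0,0],"grip":0.4},{"slide":[0,0,0.28],"twist":[0,0,0],"grip":0.2},{"slide":[0,0,0.33],"twist":[0,0,0],"grip":0},{"slide":[0,0,0.33],"twist":[0,0,0],"grip":0},{"slide":[0,0,0.33],"twist":[0,0,0],"grip":0},{"slide":[0,0,0],"twist":[0,0,0],"grip":0}]}}

```text
time: 10.2
ee_pos: [480.6, -387.5, 244.4]
tool_rot: [3.126, 0.176, 0.021]
ft_force: [0.3, 0.2, 0.5]
gripper_width: 82.2
finger_force: 0.0
```

```bash
python3 - <<'E'
from h import *
np.set_printoptions(precision=1,suppress=True)
p=wcam(); save(p,'w4'); s=ctrl.state(); print(s['time'],s['ee_pos'],s['tool_rot'],s['ft_force'])
for k,z in dict(turner=5,jar=42,heat_right_top=76).items():
    for r in ctrl.place_of(p,k)[:1]: print(k,round(r['score'],2),np.array(r['uv']),wback(p,r['uv'],z)[0])
g=ctrl.camera('scene')
r=ctrl.regions_of(g,'turner')[0]; X=cloud(g,r['region']); print(r['score'],np.percentile(X[:,2],[5,50,95]),cv2.minAreaRect(X[X[:,2]<40][:,:2].astype(np.float32)))
E
```

```text
10.25 [ 479.  -386.3  240.4] [3.1 0.2 0. ] [ 0.2 -0.  -1.2]
turner 0.81 [311.1  97.5] [ 575.6 -371.6    5. ]
jar 0.79 [ 78.  176.7] [455.4 -51.5  42. ]
heat_right_top 0.71 [108.4 189.1] [ 453.8 -136.9   76. ]
0.72 [ 4.4 11.2 19.3] ((473.57598876953125, -381.5712585449219), (291.42620849609375, 71.10070037841797), 5.51987886428833)
```

View pics/w4.png

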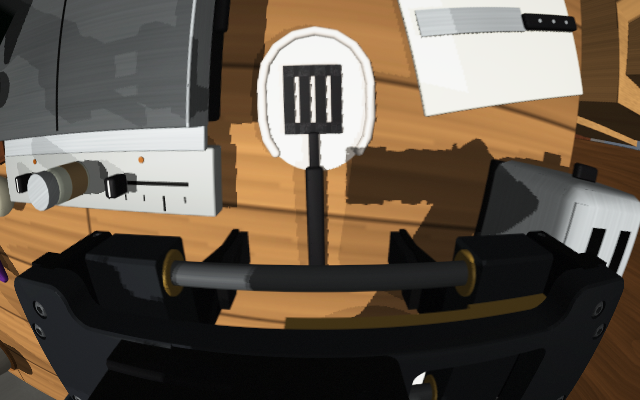

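The turner's blade lies in the rest (blade centre at 312,98) with its handle out through the opening. Next is the jar.

Emit:
{"api": "servo_tool", "payload": {"motion": [{"slide":[-0.0238,0.3189,-0.03],"twist":[0,0,0],"grip":0},{"slide":[-0.0238,0.3189,-0.03],"twist":[0,0,0],"grip":0},{"slide":[-0.0238,0.3189,-0.03],"twist":[0,0,0],"grip":0},{"slide":[-0.0238,0.3189,-0.03],"twist":[0,0,0],"grip":0},{"slide":[-0.0238,0.3189,-0.03],"twist":[0,0,0],"grip":0},{"slide":[-0.0238,0.3189,-0.03],"twist":[0,0,0],"grip":0},{"slide":[-0.0238,0.3189,-0.03],"twist":[0,0,0],"grip":0},{"slide":[0,0,0],"twist":[0,0,0],"grip":0},{"slide":[0,0,0],"twist":[0,0,0],"grip":0}]}}

```text
time: 11.4
ee_pos: [451.4, -49.3, 202.3]
tool_rot: [-3.136, -0.181, 0.003]
ft_force: [-0.4, -1.0, -0.3]
gripper_width: 87.1
finger_force: 0.0
```

Emit:
{"api": "servo_tool", "payload": {"motion": [{"slide":[0.017,-0.013,0],"twist":[0,0,0],"grip":0},{"slide":[0,0,-0.2],"twist":[0,0,0],"grip":0},{"slide":[0,0,-0.2],"twist":[0,0,0],"grip":0},{"slide":[0,0,-0.2],"twist":[0,0,0],"grip":0},{"slide":[0,0,-0.095],"twist":[0,0,0],"grip":0},{"slide":[0,0,0],"twist":[0,0,0],"grip":0.3},{"slide":[0,0,0],"twist":[0,0,0],"grip":0.45},{"slide":[0,0,0],"twist":[0,0,0],"grip":1},{"slide":[0,0,0],"twist":[0,0,0],"grip":1},{"slide":[0,0,0],"twist":[0,0,0],"grip":1},{"slide":[0,0,0],"twist":[0,0,0],"grip":1}]}}

```text
time: 12.5
ee_pos: [454.9, -52.3, 99.4]
tool_rot: [3.136, 0.177, 0.002]
ft_force: [0.9, -0.9, 1.8]
gripper_width: 47.5
finger_force: 30.1
```

Emit:
{"api": "servo_tool", "payload": {"motion": [{"slide":[0,0,0.12],"twist":[0,0,0],"grip":1},{"slide":[0,0,0.25],"twist":[0,0,0],"grip":1},{"slide":[0,0,0.3],"twist":[0,0,0],"grip":1},{"slide":[0.024,0.15,0],"twist":[0,0,0.02],"grip":1},{"slide":[0.048,0.29,0],"twist":[0,0,0.02],"grip":1},{"slide":[0.048,0.29,0],"twist":[0,0,0.02],"grip":1},{"slide":[0.048,0.29,0],"twist":[0,0,0.02],"grip":1},{"slide":[0.048,0.29,0],"twist":[0,0,0.02],"grip":1},{"slide":[0.048,0.29,0],"twist":[0,0,0.02],"grip":1},{"slide":[0.048,0.29,0],"twist":[0,0,0.02],"grip":1},{"slide":[0.024,0.145,0],"twist":[0,0,0],"grip":1},{"slide":[0,0,0],"twist":[0,0,0],"grip":1}]}}

```text
time: 13.7
ee_pos: [504.0, 257.7, 199.2]
tool_rot: [-3.111, -0.415, 0.0]
ft_force: [0.3, -0.8, -2.3]
gripper_width: 47.2
finger_force: 30.0
```

```bash
python3 - <<'E'
from h import *
np.set_printoptions(precision=1,suppress=True)
p=wcam(); save(p,'w5'); s=ctrl.state(); print(s['time'],s['ee_pos'],s['tool_rot'],s['gripper_width'])
for k,z in dict(tray=0,tray_jar=6,onion=0).items():
    for r in ctrl.place_of(p,k)[:2]: print(k,round(r['score'],2),np.array(r['uv']),wback(p,r['uv'],z)[0])
E
```

```text
13.75 [504.1 254.7 198.8] [-3.1 -0.4  0. ] 47.32001454287362
tray 0.78 [325.9 136.9] [552.1 262.    0. ]
tray_jar 0.68 [320.  91.] [598.8 281.4   6. ]
```

View pics/w5.png

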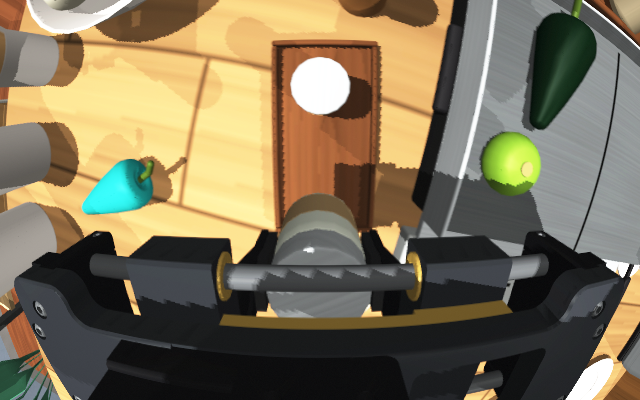

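The jar is over the near end of the tray, and the tray jar (320,85) is well clear. Lower it.

Emit:
{"api": "servo_tool", "payload": {"motion": [{"slide":[0.01,-0.012,-0.25],"twist":[0,0,0],"grip":1},{"slide":[0,0,-0.25],"twist":[0,0,0],"grip":1},{"slide":[0,0,-0.2],"twist":[0,0,0],"grip":1},{"slide":[0,0,-0.1],"twist":[0,0,0],"grip":1},{"slide":[0,0,-0.06],"twist":[0,0,0],"grip":1},{"slide":[0,0,-0.02],"twist":[0,0,0],"grip":1},{"slide":[0,0,0],"twist":[0,0,0],"grip":1},{"slide":[0,0,0],"twist":[0,0,0],"grip":1}]}}

```text
time: 14.7
ee_pos: [507.3, 251.8, 68.7]
tool_rot: [-3.114, -0.406, -0.004]
ft_force: [-0.2, -0.3, -2.1]
gripper_width: 47.4
finger_force: 30.0
```

Emit:
{"api": "servo_tool", "payload": {"motion": [{"slide":[0,0,-0.02],"twist":[0,0,0],"grip":1},{"slide":[0,0,-0.013],"twist":[0,0,0],"grip":1},{"slide":[0,0,0],"twist":[0,0,0],"grip":1},{"slide":[0,0,0],"twist":[0,0,0],"grip":1}]}}

```text
time: 15.1
ee_pos: [506.9, 251.6, 63.5]
tool_rot: [3.115, 0.406, 0.002]
ft_force: [-1.6, -1.3, 6.2]
gripper_width: 47.5
finger_force: 30.0
```

Emit:
{"api": "servo_tool", "payload": {"motion": [{"slide":[0,0,0],"twist":[0,0,0],"grip":0.4},{"slide":[0,0,0],"twist":[0,0,0],"grip":0.2},{"slide":[0,0,0],"twist":[0,0,0],"grip":0},{"slide":[0,0,0],"twist":[0,0,0],"grip":0},{"slide":[0,0,0.15],"twist":[0,0,0],"grip":0},{"slide":[0,0,0.3],"twist":[0,0,0],"grip":0},{"slide":[0,0,0.33],"twist":[0,0,0],"grip":0},{"slide":[0,0,0.33],"twist":[0,0,0],"grip":0},{"slide":[0,-0.3,0],"twist":[0,0,-0.1],"grip":0},{"slide":[0,-0.3,0],"twist":[0,0,-0.1],"grip":0},{"slide":[-0.1,-0.3,0],"twist":[0,0,0],"grip":0},{"slide":[0,0,0],"twist":[0,0,0],"grip":0}]}}

```text
time: 16.3
ee_pos: [490.2, 109.1, 228.4]
tool_rot: [3.136, 0.062, -0.004]
ft_force: [0.5, 0.4, -0.5]
gripper_width: 86.8
finger_force: 0.0
```

```bash
python3 - <<'E'
from h import *
np.set_printoptions(precision=1,suppress=True)
g=ctrl.camera('side'); s=ctrl.state(); print(s['time'],s['ee_pos'],s['tool_rot'],s['gripper_width'])
cr=g['img'][130:300,200:400]; cv2.imwrite('pics/side2.png',cv2.cvtColor(cv2.resize(cr,None,fx=3.5,fy=3.5,interpolation=cv2.INTER_CUBIC),cv2.COLOR_RGB2BGR))
for r in ctrl.regions_of(g,'jar'):
    X=cloud(g,r['region']); 
    if len(X)>10: zz=np.percentile(X[:,2],97); t=X[X[:,2]>zz-4]; print(round(r['score'],2),r['bbox'],zz,(t.max(0)+t.min(0))[:2]/2)
for c,p in(('side',g),('wrist',wcam())):
  for k,z in dict(heat_left_top=76,heat_right_top=76,off_left=42,off_right=42,mark_left=42,mark_right=42).items():
    for r in ctrl.place_of(p,k)[:1]: print(c,k,round(r['score'],2),np.array(r['uv']),back(p,r['uv'],z) if c=='side' else wback(p,r['uv'],z)[0])
E
```

```text
16.35 [490.9 112.8 228.8] [ 3.1  0.1 -0. ] 86.8860641648005
0.63 [236.8, 231.7, 257.0, 266.9] 91.90613790698558 [595.1 284.6]
0.58 [268.7, 232.3, 287.3, 266.4] 92.13395797731793 [503.7 252.9]
side heat_left_top 0.47 [328.2 216.4] [442.7  82.4  76. ]
side heat_right_top 0.43 [356.7 178.6] [ 455.7 -165.3   76. ]
side off_left 0.65 [326.3 232.8] [432.8 116.1  42. ]
side off_right 0.92 [353.5 195.9] [ 442.2 -107.4   42. ]
side mark_left 0.67 [373.1 167.7] [ 455.5 -328.1   42. ]
side mark_right 0.85 [360.6 183. ] [ 453.9 -198.9   42. ]
wrist heat_left_top 0.94 [366.  237.6] [442.4  62.5  76. ]
wrist heat_right_top 0.86 [525.8 228.2] [ 456.6 -139.    76. ]
wrist off_left 0.73 [322.6 225.7] [440.7 107.2  42. ]
wrist off_right 0.6 [496.7 224.1] [ 449.1 -116.1   42. ]
wrist mark_left 0.58 [396.8 226.2] [443.4  21.   42. ]
```

View pics/side2.png

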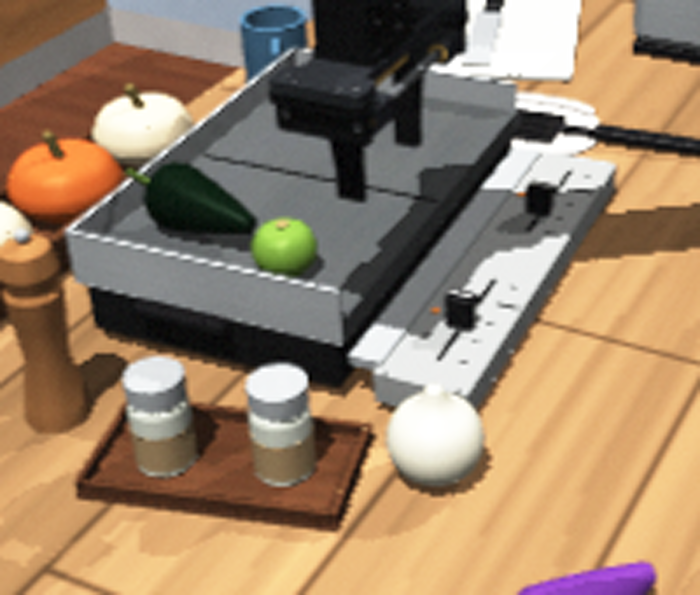

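The side view shows both jars upright on the tray, the vegetables undisturbed, and both controls free (left grip at 460,308 in the crop). Now the left control. I'll take it to its stop first to calibrate, then to the tick.

Emit:
{"api": "servo_tool", "payload": {"motion": [{"slide":[-0.112,-0.106,-0.2],"twist":[0,0,0.025],"grip":0.3},{"slide":[-0.112,-0.106,-0.2],"twist":[0,0,0],"grip":0.3},{"slide":[-0.112,-0.106,-0.2],"twist":[0,0,0],"grip":0.3},{"slide":[0,0,0],"twist":[0,0,0],"grip":0.3},{"slide":[0,0,0],"twist":[0,0,0],"grip":0.3}]}}

```text
time: 17.55
ee_pos: [441.2, 68.6, 138.9]
tool_rot: [-3.139, -0.118, 0.0]
ft_force: [0.8, 0.3, 0.7]
gripper_width: 62.4
finger_force: 0.0
```

```bash
python3 - <<'E'
from h import *
np.set_printoptions(precision=1,suppress=True)
p=wcam(); s=ctrl.state(); print(s['time'],s['ee_pos'],s['tool_rot'],s['ft_force'])
for k,z in dict(heat_left_top=76,off_left=42,mark_left=42,heat_right_top=76).items():
    for r in ctrl.place_of(p,k)[:1]: print(k,round(r['score'],2),np.array(r['uv']),wback(p,r['uv'],z)[0])
E
```

```text
17.6 [442.4  69.2 139.8] [-3.1 -0.1 -0. ] [0.8 0.7 0.1]
heat_left_top 0.64 [326.6 224.3] [439.5  61.6  76. ]
off_left 0.56 [264.6 204.3] [440.1 111.4  42. ]
mark_left 0.76 [378.6 208.8] [443.1  18.3  42. ]
heat_right_top 0.68 [554.8 221.1] [ 452.8 -141.2   76. ]
```

Emit:
{"api": "servo_tool", "payload": {"motion": [{"slide":[-0.01,-0.04,-0.12],"twist":[0,0,0],"grip":0.3},{"slide":[0,0,-0.15],"twist":[0,0,0],"grip":0.3},{"slide":[0,0,-0.12],"twist":[0,0,0],"grip":0.3},{"slide":[0,0,-0.06],"twist":[0,0,0],"grip":0.3},{"slide":[0,0,0],"twist":[0,0,0],"grip":0.6},{"slide":[0,0,0],"twist":[0,0,0],"grip":0.7},{"slide":[0,0,0],"twist":[0,0,0],"grip":1},{"slide":[0,0,0],"twist":[0,0,0],"grip":1},{"slide":[0,0,0],"twist":[0,0,0],"grip":1},{"slide":[0,0,0],"twist":[0,0,0],"grip":1}]}}

```text
time: 18.8
ee_pos: [439.8, 62.8, 71.8]
tool_rot: [-3.139, -0.119, -0.001]
ft_force: [-0.3, 2.1, 0.9]
gripper_width: 20.9
finger_force: 0.8
```

Emit:
{"api": "servo_tool", "payload": {"motion": [{"slide":[0,0,0],"twist":[0,0,0],"grip":1},{"slide":[0,0,0],"twist":[0,0,0],"grip":1},{"slide":[-0.003,0.05,0],"twist":[0,0,0],"grip":1},{"slide":[-0.003,0.05,0],"twist":[0,0,0],"grip":1},{"slide":[-0.003,0.05,0],"twist":[0,0,0],"grip":1},{"slide":[-0.003,0.05,0],"twist":[0,0,0],"grip":1},{"slide":[-0.003,0.05,0],"twist":[0,0,0],"grip":1},{"slide":[0,0,0],"twist":[0,0,0],"grip":1}]}}

```text
time: 19.6
ee_pos: [437.3, 101.0, 71.8]
tool_rot: [-3.139, -0.12, -0.0]
ft_force: [-1.8, 1.6, 6.8]
gripper_width: 17.7
finger_force: 30.0
```

Emit:
{"api": "servo_tool", "payload": {"motion": [{"slide":[0,0.02,0],"twist":[0,0,0],"grip":1},{"slide":[0,0.02,0],"twist":[0,0,0],"grip":1},{"slide":[0,0,0],"twist":[0,0,0],"grip":1}]}}

```text
time: 19.9
ee_pos: [437.0, 105.9, 71.8]
tool_rot: [3.139, 0.119, -0.001]
ft_force: [-2.4, 0.7, 6.1]
gripper_width: 17.9
finger_force: 30.0
```

Emit:
{"api": "servo_tool", "payload": {"motion": [{"slide":[0,0.02,0],"twist":[0,0,0],"grip":1},{"slide":[0,0,0],"twist":[0,0,0],"grip":1}]}}

```text
time: 20.1
ee_pos: [436.8, 108.8, 71.7]
tool_rot: [3.138, 0.119, -0.002]
ft_force: [-3.3, -0.3, 8.0]
gripper_width: 17.6
finger_force: 30.0
```

```bash
python3 - <<'E'
from h import *
s=ctrl.state(); print(s['time'],s['ee_pos'],s['ft_force'],s['gripper_width'])
E
```

```text
20.1 [436.82403086 108.77224151  71.7421729 ] [-3.29014484 -0.29529891  7.99142323] 17.55791916958334
```

Emit:
{"api": "servo_tool", "payload": {"motion": [{"slide":[0,0.02,0],"twist":[0,0,0],"grip":1},{"slide":[0,0,0],"twist":[0,0,0],"grip":1}]}}

```text
time: 20.3
ee_pos: [436.7, 111.1, 71.7]
tool_rot: [3.137, 0.118, -0.003]
ft_force: [-2.3, -2.0, 8.1]
gripper_width: 17.8
finger_force: 30.0
```

Emit:
{"api": "servo_tool", "payload": {"motion": [{"slide":[0,0.02,0],"twist":[0,0,0],"grip":1},{"slide":[0,0,0],"twist":[0,0,0],"grip":1}]}}

```text
time: 20.5
ee_pos: [436.7, 111.4, 71.7]
tool_rot: [3.134, 0.115, -0.005]
ft_force: [-2.7, -8.9, 12.3]
gripper_width: 18.0
finger_force: 30.0
```

Emit:
{"api": "servo_tool", "payload": {"motion": [{"slide":[0.005,-0.09,0],"twist":[0,0,0],"grip":1},{"slide":[0.006,-0.09,0],"twist":[0,0,0],"grip":1},{"slide":[0.006,-0.09,0],"twist":[0,0,0],"grip":1},{"slide":[0.006,-0.09,0],"twist":[0,0,0],"grip":1},{"slide":[0.006,-0.09,0],"twist":[0,0,0],"grip":1},{"slide":[0.006,-0.09,0],"twist":[0,0,0],"grip":1},{"slide":[0.005,-0.06,0],"twist":[0,0,0],"grip":1},{"slide":[0,0,0],"twist":[0,0,0],"grip":1},{"slide":[0,0,0],"twist":[0,0,0],"grip":1}]}}

```text
time: 21.4
ee_pos: [442.5, 23.9, 71.8]
tool_rot: [3.138, 0.117, -0.003]
ft_force: [-3.4, -2.2, 9.4]
gripper_width: 18.0
finger_force: 30.0
```

```bash
python3 - <<'E'
from h import *
print(np.array([np.r_[s['ee_pos'],s['ft_force']] for s in [ctrl.state() for _ in range(3)]]).round(1), s['time'])
E
```

```text
Traceback (most recent call last):
NameError: name 's' is not defined
```

Emit:
{"api": "servo_tool", "payload": {"motion": [{"slide":[0,-0.02,0],"twist":[0,0,0],"grip":1},{"slide":[0,0,0],"twist":[0,0,0],"grip":1},{"slide":[0,0,0],"twist":[0,0,0],"grip":1}]}}

```text
time: 21.7
ee_pos: [442.6, 21.7, 71.8]
tool_rot: [3.139, 0.118, -0.002]
ft_force: [-3.3, -0.3, 9.3]
gripper_width: 18.0
finger_force: 30.0
```

Emit:
{"api": "servo_tool", "payload": {"motion": [{"slide":[0,0,0],"twist":[0,0,0],"grip":0.6},{"slide":[0,0,0],"twist":[0,0,0],"grip":0.3},{"slide":[0,0,0],"twist":[0,0,0],"grip":0.3},{"slide":[0,0,0.2],"twist":[0,0,0],"grip":0.3},{"slide":[0,0,0.3],"twist":[0,0,0],"grip":0.3},{"slide":[0.01,-0.25,0],"twist":[0,0,0],"grip":0.3},{"slide":[0.01,-0.25,0],"twist":[0,0,0],"grip":0.3},{"slide":[0,0,0],"twist":[0,0,0],"grip":0.3},{"slide":[0,0,0],"twist":[0,0,0],"grip":0.3}]}}

```text
time: 22.6
ee_pos: [446.1, -53.5, 146.3]
tool_rot: [-3.139, -0.116, 0.0]
ft_force: [0.0, -0.0, 0.3]
gripper_width: 60.4
finger_force: 0.0
```

```bash
python3 - <<'E'
from h import *
np.set_printoptions(precision=1,suppress=True)
p=wcam(); s=ctrl.state(); print(s['time'],s['ee_pos'],s['ft_force'])
g=ctrl.camera('scene')
for k,z in dict(heat_left_top=76,off_left=42,mark_left=42,heat_right_top=76,off_right=42).items():
    for c,q in(('w',p),('s',g)):
        for r in ctrl.place_of(q,k)[:1]: print(c,k,round(r['score'],2),np.array(r['uv']),wback(q,r['uv'],z)[0] if c=='w' else back(q,r['uv'],z))
cv2.imwrite('pics/w6.png',cv2.cvtColor(cv2.resize(p['img'][150:250],None,fx=1.25,fy=1.25,interpolation=cv2.INTER_CUBIC),cv2.COLOR_RGB2BGR))
E
```

```text
22.65 [446.2 -52.4 146.2] [ 0.8  0.1 -0.1]
w heat_left_top 0.61 [219.  214.1] [443.3  19.8  76. ]
s heat_left_top 0.41 [310.6 180.9] [443.   15.9  76. ]
w off_left 0.92 [139.  202.7] [434.7 113.2  42. ]
s off_left 0.73 [335.8 197.3] [449.4 104.8  42. ]
s mark_left 0.9 [314.  185.3] [434.9  23.9  42. ]
w heat_right_top 0.81 [430.1 218.6] [ 451.2 -139.1   76. ]
s heat_right_top 0.42 [263.5 166.3] [ 450.3 -144.8   76. ]
w off_right 0.87 [384.6 204.8] [ 449.6 -110.2   42. ]
s off_right 0.93 [274.1 173.7] [ 444.1 -113.6   42. ]
```

View pics/w6.png

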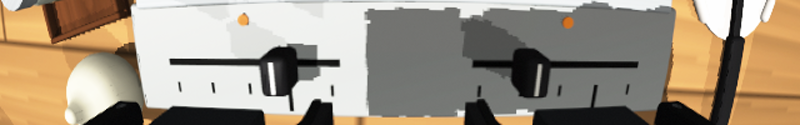

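The strip shows the left grip's white line (280,75) at the long tick (291,100), allowing for parallax. The right grip (533,75) is at about 0.028 and needs to go to its left end.

Emit:
{"api": "servo_tool", "payload": {"motion": [{"slide":[0.012,-0.285,0],"twist":[0,0,0],"grip":0.3},{"slide":[0.012,-0.285,0],"twist":[0,0,0],"grip":0.3},{"slide":[0.01,0,-0.05],"twist":[0,0,0],"grip":0.3},{"slide":[0,0,-0.15],"twist":[0,0,0],"grip":0.3},{"slide":[0,0,-0.15],"twist":[0,0,0],"grip":0.3},{"slide":[0,0,-0.1],"twist":[0,0,0],"grip":0.3},{"slide":[0,0,-0.04],"twist":[0,0,0],"grip":0.6},{"slide":[0,0,0],"twist":[0,0,0],"grip":0.7},{"slide":[0,0,0],"twist":[0,0,0],"grip":1},{"slide":[0,0,0],"twist":[0,0,0],"grip":1},{"slide":[0,0,0],"twist":[0,0,0],"grip":1},{"slide":[0,0,0],"twist":[0,0,0],"grip":1}]}}

```text
time: 24.4
ee_pos: [451.8, -138.5, 73.5]
tool_rot: [3.139, 0.119, 0.002]
ft_force: [0.5, 0.4, -0.0]
gripper_width: 20.8
finger_force: 0.0
```

Emit:
{"api": "servo_tool", "payload": {"motion": [{"slide":[0,0,0],"twist":[0,0,0],"grip":1},{"slide":[0,0,0],"twist":[0,0,0],"grip":1},{"slide":[0,0,0],"twist":[0,0,0],"grip":1},{"slide":[-0.003,0.05,0],"twist":[0,0,0],"grip":1},{"slide":[-0.003,0.05,0],"twist":[0,0,0],"grip":1},{"slide":[-0.003,0.05,0],"twist":[0,0,0],"grip":1},{"slide":[-0.003,0.02,0],"twist":[0,0,0],"grip":1},{"slide":[0,0,0],"twist":[0,0,0],"grip":1}]}}

```text
time: 25.2
ee_pos: [450.0, -112.5, 73.4]
tool_rot: [3.139, 0.12, 0.001]
ft_force: [-1.6, 1.1, 6.7]
gripper_width: 17.7
finger_force: 30.0
```

Emit:
{"api": "servo_tool", "payload": {"motion": [{"slide":[0,0.02,0],"twist":[0,0,0],"grip":1},{"slide":[0,0,0],"twist":[0,0,0],"grip":1}]}}

```text
time: 25.4
ee_pos: [449.8, -109.9, 73.3]
tool_rot: [3.139, 0.119, 0.001]
ft_force: [-1.7, 0.0, 7.2]
gripper_width: 17.5
finger_force: 30.0
```

Emit:
{"api": "servo_tool", "payload": {"motion": [{"slide":[0,0.02,0],"twist":[0,0,0],"grip":1},{"slide":[0,0,0],"twist":[0,0,0],"grip":1}]}}

```text
time: 25.6
ee_pos: [449.8, -108.4, 73.4]
tool_rot: [3.137, 0.118, 0.001]
ft_force: [-1.3, -3.6, 6.2]
gripper_width: 17.6
finger_force: 30.0
```

Emit:
{"api": "servo_tool", "payload": {"motion": [{"slide":[0,0.02,0],"twist":[0,0,0],"grip":1},{"slide":[0,0,0],"twist":[0,0,0],"grip":1}]}}

```text
time: 25.8
ee_pos: [449.8, -108.2, 73.4]
tool_rot: [3.134, 0.115, 0.001]
ft_force: [-1.0, -10.0, 4.3]
gripper_width: 17.9
finger_force: 30.0
```

Emit:
{"api": "servo_tool", "payload": {"motion": [{"slide":[0,-0.02,0],"twist":[0,0,0],"grip":0.7},{"slide":[0,0,0],"twist":[0,0,0],"grip":0.4},{"slide":[0,0,0],"twist":[0,0,0],"grip":0.3},{"slide":[0,0,0.2],"twist":[0,0,0],"grip":0.3},{"slide":[0,0,0.33],"twist":[0,0,0],"grip":0.3},{"slide":[0,0,0.33],"twist":[0,0,0],"grip":0.3},{"slide":[0,0,0],"twist":[0,0,0],"grip":0.3},{"slide":[0,0,0],"twist":[0,0,0],"grip":0.3}]}}

```text
time: 26.6
ee_pos: [450.0, -106.4, 202.8]
tool_rot: [3.139, 0.121, 0.003]
ft_force: [-0.6, 0.7, -1.0]
gripper_width: 60.0
finger_force: 0.0
```

```bash
python3 - <<'E'
from h import *
np.set_printoptions(precision=1,suppress=True)
p=wcam(); s=ctrl.state(); print(s['time'],s['ee_pos'],s['ft_force'])
for k,z in dict(heat_left_top=76,off_left=42,mark_left=42,heat_right_top=76,off_right=42,turner=5).items():
    for r in ctrl.place_of(p,k)[:1]: print(k,round(r['score'],2),wback(p,r['uv'],z)[0])
E
```

```text
26.65 [ 449.  -106.4  201.5] [-0.8 -0.6 -0.5]
heat_left_top 0.63 [441.6  20.5  76. ]
off_left 0.89 [439.2 112.2  42. ]
mark_left 0.55 [446.3  20.9  42. ]
heat_right_top 0.61 [ 451.3 -109.4   76. ]
off_right 0.68 [ 454.2 -110.4   42. ]
turner 0.73 [ 576.5 -375.8    5. ]
```

Both controls read as intended: the left is on its mark and the right is at off. The turner and jar are in place, so I'm handing in.

```bash
python3 -c "
from bench import ctrl
print(ctrl.job_done())"
```

```text
the job is handed in; nothing more can be done
None
```

The job is handed in, with no verdict returned: by my last measurements the turner is in the spoon rest, the jar is upright on the tray, the left heat control is at the long tick (about 0.090) and the right one is at its off end.

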